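Scrape the juice groove of the carving board

ROBOT

A 7-joint arm with a two-finger parallel gripper is mounted at the origin on a cart in front of the work surface, level with it; the furniture and walls round the work are solid. World frame = base frame: x ahead of the robot, y to its left, z up, the work surface at z = 0. Lengths are in mm, angles in rad, forces in N, time in s.
With the tool pointing down it reaches from about 400 to 875 mm from the base axis. Payload 4.4 kg.
Tool frame: the origin (TCP) lies at the very end of the fingers, on their centre line; the grasp point (between the pads) lies 19 mm behind it; z points along the fingers, y is the line along which they close (so a half turn about z gives the same grasp; the last joint's range is limited). The gripper opens to 85 mm and grips with 20 to 120 N. Pads are 22 mm wide; open, the fingers measure 114 mm over their backs; the gripper's body (76 mm by 85 mm) begins 54 mm behind the grasp point. The pads swing forward as they close: fully open they stand 13 mm farther back than shut.
Start: joints at [-1.17, 0.628, 0.038, 1.517, -0.027, 0.996, -0.02], TCP at [292.5, 580.484, 231.313] pointing down, gripper open.
Joint ranges: [-3.06, 3.06], [-0.37, 2.12], [-1.25, 1.32], [0.18, 2.47], [-1.1, 4.24], [0.23, 1.98], [-2.94, 2.94]. Speed limits (rad/s): [2.57, 2.57, 3.14, 3.14, 3.14, 3.14, 3.14].

INTERFACE

Orientations are given as [roll, pitch, yaw] about the fixed x, y, z axes, in that order (R = Rz(yaw) Ry(pitch) Rx(roll)).
In Python, from cell import status, get_image, ctrl, models gives the robot as it stands.
- The arm moves only by the shell command python3 -m handwheel 'ROWS' [OPENING]. ROWS is JSON, a list of rows, each an object with "delta_pos": the shift along the world's x, y, z in cm, a list of three; "yaw": the turn about the world's z in rad. A call has 1 to 10 rows; each row shifts and turns the commanded pose from where the row before left it; what a row does not reach is not made up. A row lasts 1/12 s, in which the tool goes at most 41.7 mm and 7.16 degrees, less where a joint would pass 70% of its speed; a pose out of reach is approached as far as the arm can. A call is refused whole if a number of a shift passes 4.17 or a number of a turn 0.125, either way. A call with a gripper value outside its range is refused whole. OPENING is the opening, from -1 (shut) to 1 (fully open), set as the call begins (- or left out, the last holds). The fingers move at their own pace and stop on an object; the grip force is fixed at half the most. Time passes only in rows, so rows that do not move let the fingers close. It gives the time, the measured TCP pose, the force, the opening and the grip force at its end, in the units of the state.
- status.read_state(): the state, without advancing time (a new reading comes with each control period).
- get_image(name): name is "scene" or "top" or "wrist"; returns a dict with "color" (480x640x3 uint8, red, green, blue), "z_map" (480x640 float32, mm along the optical axis (not along the pixel's ray), 0 where there is no reading), "fx", "fy", "cx", "cy" (pixels), "position" and "rotation" of the camera in the world; the wrist camera has in their place "hand_eye" (4x4, takes a point from camera to tool coordinates, whose origin is the TCP and whose axes are the flange's). Camera axes: x right, y up, looking along -z (the intrinsics and any distortion apply to the point x, -y, -z); pixel columns grow to the right and rows downward; lengths in mm; the calibration is good to about 2 mm. A picture is of the moment at which its call begins: read the wrist's pose just before it.
- ctrl.finish_job(): hands the job in; it is judged then, once.
Trained networks look in a picture, given as the dict that the camera call returned (one of the last four; its "shot" number tells which), for a name from the list of things; names that differ only in an ending like _2 or _b are one class to them, and where a whole thing is asked for, a point or a joint stands for the part that bears it (a point fixed in the world has none). Each returns a list of dicts, best first, with "score" (0 to 1); they miss things now and then, are a little off and sometimes report something else, mostly with a low value. They report only what shows in the picture. A call takes as long as a camera call. They do not tell look-alikes from the thing itself.
- models.boxes_of(picture, name): "rect" ([left, top, right, bottom] in pixels, round what is visible of it).
The state is a dict: "clock": time; "qpos": joint angles; "qd": joint speeds; "tau": joint torques, N m; "eef_pos": TCP position; "tool_rot": TCP orientation; "force": force on the tool from outside, world axes, zero at the start; "torque": the same for the moment, N m; "width": finger opening in mm; "gripper_force": force on a finger pad.
Only numpy, scipy, OpenCV 4.12 (cv2) and the standard library are available. Lean on these libraries where they do the work, as an engineer would, in place of code of your own. Each camera call takes 0.05 s, during which the arm holds its last target. There are 200 camera calls.

TASK

Take the red-handled scraper out of its stand and scrape the carving board's L-shaped groove clean in one slow pass, about 3 cm per second and never faster than 10: set the tip down in the groove at its closed end, draw it, always lightly pressed on the bottom, past the corner and on to the open spout at the board's edge, without lifting it out of the groove. Then hang the scraper back upright in the fork of its stand, leaving the salt shaker, the honey jar and the tin where they stand.

Things in the scene. Friction and masses are not known exactly. Their poses are not given: they have to be found in the camera images.
- board: Pale wooden carving board, does not move. 170 (own x) by 240 (own y) by 24 mm high; origin under its centre at worktop level, z up. Dark-bottomed groove 16 mm wide, 8 mm deep (floor z = 16): centreline from the closed end (-55, 90) mm along -y to the corner (-55, -85) mm, then along +x and out through the board's edge at (85, -85) mm.
- groove_start (a point): Closed end of the groove: centreline point on the groove's floor, 8 mm from the groove's end wall; axes as the board's
- groove_corner (a point): Corner of the L: crossing of the two centrelines, on the groove's floor
- groove_spout (a point): Open spout: where the short leg's centreline leaves through the board's edge, on the groove's floor, 140 mm from the corner
- stand: Grey stand, fixed; base 100 by 80 by 10 mm, back plate at its +x side, at the top a fork of two prongs pointing to its own -x, 16 mm wide, 10 mm thick, 24 mm apart, upper faces at z = 94 mm. Origin at worktop level under the middle of the fork's gap, where the scraper hangs; z up. Nothing stands higher than the prongs.
- fork (a point): Middle of the fork's gap, level with the prongs' upper faces (94 mm above the worktop): the scraper's neck goes here, collar on the prongs. The gap is 24 mm wide (stand's y), open upwards, downwards and to the stand's -x; the back plate stands 35 mm behind this point.
- scraper: Groove scraper, loose, about 120 g, 153 mm long, hanging tip down. Origin at the end of the tip, z up along its axis. Steel tip 8 mm in diameter, round-nosed, slippery; neck 12 mm in diameter; round collar 40 mm in diameter from z = 78 to 84 mm; red square handle 20 by 20 mm (sides along its x and y) from z = 83 to 151 mm, taken from above.
- tip (a point): End of the scraper's steel tip (its origin)
- grip (a point): Middle of the scraper's red handle, 120 mm above the tip; axes as the scraper's
- salt_shaker: Bystander: salt shaker, 44 mm in diameter, 90 mm high, origin under its centre
- honey_jar: Bystander: honey jar with a yellow lid, 64 mm in diameter, 87 mm high, origin under its centre
- tomato_tin: Bystander: food tin, 75 mm in diameter, 110 mm high, origin under its centre
Things that resemble listed ones, but are neither listed nor needed, are in the scene too. Leave any orange or purple look-alike of the scraper alone.

How it is judged (in metres and radians):
On the way, in this order (a step that is already met when the one before it is completed fails the run):
1. the tip is down in the groove, pressing on the board, at its closed end (within 12 mm) (x of tip in the frame of board between -0.063 and -0.047 m and y of tip in the frame of board between 0.078 and 0.102 m and z of tip in the frame of board below 0.0195 m and contact force between scraper and board above 0.3 N), for 0.1 s.
2. the tip, down in the groove and pressing on the board, passes 30 mm along the long leg (x of tip in the frame of board between -0.063 and -0.047 m and y of tip in the frame of board between 0.052 and 0.068 m and z of tip in the frame of board below 0.0195 m and contact force between scraper and board above 0.3 N), for 0.03 s.
3. the tip, down in the groove and pressing on the board, passes 60 mm along the long leg (x of tip in the frame of board between -0.063 and -0.047 m and y of tip in the frame of board between 0.022 and 0.038 m and z of tip in the frame of board below 0.0195 m and contact force between scraper and board above 0.3 N), for 0.03 s.
4. the tip, down in the groove and pressing on the board, passes 90 mm along the long leg (x of tip in the frame of board between -0.063 and -0.047 m and y of tip in the frame of board between -0.008 and 0.008 m and z of tip in the frame of board below 0.0195 m and contact force between scraper and board above 0.3 N), for 0.03 s.
5. the tip, down in the groove and pressing on the board, passes 120 mm along the long leg (x of tip in the frame of board between -0.063 and -0.047 m and y of tip in the frame of board between -0.038 and -0.022 m and z of tip in the frame of board below 0.0195 m and contact force between scraper and board above 0.3 N), for 0.03 s.
6. the tip, down in the groove and pressing on the board, passes 148 mm along the long leg (x of tip in the frame of board between -0.063 and -0.047 m and y of tip in the frame of board between -0.066 and -0.05 m and z of tip in the frame of board below 0.0195 m and contact force between scraper and board above 0.3 N), for 0.03 s.
7. the tip, down in the groove and pressing on the board, is at the corner (within 8 mm) (x of tip in the frame of board between -0.063 and -0.047 m and y of tip in the frame of board between -0.093 and -0.077 m and z of tip in the frame of board below 0.0195 m and contact force between scraper and board above 0.3 N), for 0.03 s.
8. the tip, down in the groove and pressing on the board, passes 38 mm along the short leg (y of tip in the frame of board between -0.093 and -0.077 m and x of tip in the frame of board between -0.025 and -0.009 m and z of tip in the frame of board below 0.0195 m and contact force between scraper and board above 0.3 N), for 0.03 s.
9. the tip, down in the groove and pressing on the board, passes 76 mm along the short leg (y of tip in the frame of board between -0.093 and -0.077 m and x of tip in the frame of board between 0.013 and 0.029 m and z of tip in the frame of board below 0.0195 m and contact force between scraper and board above 0.3 N), for 0.03 s.
10. the tip, down in the groove and pressing on the board, passes 114 mm along the short leg (y of tip in the frame of board between -0.093 and -0.077 m and x of tip in the frame of board between 0.051 and 0.067 m and z of tip in the frame of board below 0.0195 m and contact force between scraper and board above 0.3 N), for 0.03 s.
At the end, for the whole second after the job is handed in: The scraper hangs at rest and upright (within 0.12 rad) in the fork, its collar on the prongs: tip 10 to 22 mm above the worktop and within 16 mm of the middle of the fork's gap (horizontal distance between tip and fork below 0.016 m and angle between scraper's own z axis and vertical below 0.12 rad and z of tip in the frame of stand between 0.01 and 0.022 m and linear speed of scraper below 0.02 m/s); the robot touches nothing.
It fails at once if the scraper moves faster than 0.1 m/s along the groove (tip more than 4 mm below the board's top face) (x of tip in the frame of board between -0.065 and 0.085 m and y of tip in the frame of board between -0.095 and 0.1 m and z of tip in the frame of board below 0.02 m and linear speed of scraper above 0.1 m/s).
It fails at once if the salt shaker, the honey jar or the tin is shifted by more than 30 mm (distance of any of salt_shaker, honey_jar, tomato_tin from where it was at the start of the episode above 0.03 m).
It also fails if it takes over 64 s, if anything falls off the work surface, if the arm or the gripper's body presses on something with over 40 N, if the wrist force passes 120 N, or if a joint passes its speed limit or range.

## Working session

There is one attempt and no reset: what is moved stays moved. The work goes in short steps, Python scripts to look and compute and a shell command to move; the robot and the scene stay as the last step left them, time stands still between calls to the robot, and variables do not carry over. Pictures are saved under pics/ and viewed, at most 10 in all, crops included, and the job is handed in when it is done.

```bash
mkdir -p pics
cat > h.py <<'E'
import numpy as np, cv2
from cell import status,get_image,ctrl,models
def cloud(p,pos=None,rot=None):
    z=p["z_map"]; v,u=np.mgrid[0:480,0:640]
    P=np.stack([(u-p["cx"])/p["fx"]*z,-(v-p["cy"])/p["fy"]*z,-z],-1)
    W=P@np.array(p["rotation"]).T+np.array(p["position"])
    W[z==0]=np.nan
    return W
E
python3 - <<'E'
from h import *
for n in("top","scene"):
    p=get_image(n); cv2.imwrite(f"pics/{n}0.png",p["color"][:,:,::-1])
    print(n,{k:np.round(p[k],3).tolist() for k in p if k not in("color","z_map")})
    W=cloud(p); np.savez(f"{n}0.npz",W=W,c=p["color"])
    for o in("board","stand","scraper","salt_shaker","honey_jar","tomato_tin"):
        for b in models.boxes_of(p,o)[:3]:
            l,t,r,bb=[int(x) for x in b["rect"]]
            c=W[(t+bb)//2,(l+r)//2]
            print(o,round(b["score"],2),[l,t,r,bb],np.round(c))
print(status.read_state())
E
```

```text
top {'fx': 552.53, 'fy': 552.53, 'cx': 313.872, 'cy': 249.589, 'position': [353.211, 37.635, 1465.402], 'rotation': [0.145, 0.011, -1.56], 'shot': 1}Traceback (most recent call last):
  File "<stdin>", line 5, in <module>
  File "h.py", line 6, in cloud
    W=P@np.array(p["rotation"]).T+np.array(p["position"])
      ~~~~~~~~~~~~~~~~~~~~~~~~~~~^~~~~~~~~~~~~~~~~~~~~~~~
ValueError: operands could not be broadcast together with shapes (480,640) (3,)
```

```bash
sed -i 's/np.array(p\["rotation"\]).T/R.from_euler("xyz",p["rotation"]).as_matrix().T/; 1a from scipy.spatial.transform import Rotation as R' h.py
python3 - <<'E'
from h import *
for n in("top","scene"):
    p=get_image(n); cv2.imwrite(f"pics/{n}0.png",p["color"][:,:,::-1])
    print(n,{k:np.round(p[k],3).tolist() for k in p if k not in("color","z_map")})
    W=cloud(p); np.savez(f"{n}0.npz",W=W,c=p["color"])
    for o in("board","stand","scraper","salt_shaker","honey_jar","tomato_tin"):
        for b in models.boxes_of(p,o)[:3]:
            l,t,r,bb=[int(x) for x in b["rect"]]
            c=W[(t+bb)//2,(l+r)//2]
            print(o,round(b["score"],2),[l,t,r,bb],np.round(c))
print(status.read_state())
E
```

```text
top {'fx': 552.53, 'fy': 552.53, 'cx': 313.872, 'cy': 249.589, 'position': [353.211, 37.635, 1465.402], 'rotation': [0.145, 0.011, -1.56], 'shot': 2}
board 0.63 [166, 220, 270, 311] [520. 307.  22.]
stand 0.89 [331, 263, 369, 307] [458. -32. 171.]
scraper 0.67 [302, 294, 313, 312] [416.  69. 155.]
scraper 0.65 [386, 292, 403, 310] [ 425. -143.  106.]
scraper 0.59 [345, 276, 360, 292] [460. -37. 174.]
salt_shaker 0.66 [248, 204, 264, 223] [647. 203.  85.]
salt_shaker 0.59 [328, 266, 370, 308] [457. -32. 126.]
salt_shaker 0.18 [165, 218, 273, 310] [523. 305.  22.]
honey_jar 0.91 [428, 220, 460, 247] [ 599. -273.   89.]
honey_jar 0.72 [342, 279, 359, 291] [458. -32. 171.]
tomato_tin 0.9 [434, 262, 475, 296] [ 480. -290.  113.]
tomato_tin 0.63 [247, 201, 262, 222] [652. 208.  88.]
scene {'fx': 579.425, 'fy': 579.425, 'cx': 327.497, 'cy': 238.87, 'position': [-207.808, -418.517, 1105.623], 'rotation': [0.747, -0.017, -0.989], 'shot': 3}
board 0.62 [182, 210, 296, 273] [507. 296.  25.]
stand 0.8 [314, 276, 371, 338] [438. -53.  90.]
scraper 0.77 [371, 314, 391, 359] [ 415. -161.   99.]
scr
[... 327 characters left out ...]
: 0.75, 'qpos': array([-1.1697845 ,  0.62837857,  0.03850157,  1.51741745, -0.02699732,
        0.99631867, -0.02003914]), 'qd': array([ 3.91983279e-05,  3.14908764e-04, -4.75853588e-04,  1.32289631e-03,
        1.01436375e-04,  7.48400248e-04,  2.15767360e-04]), 'tau': array([-9.03771452e-04, -5.63172877e+01,  1.22501325e+00, -1.93766320e+01,
        1.07339630e-02,  1.32870518e-03, -5.03917889e-06]), 'eef_pos': array([292.50454062, 580.46594512, 231.32175203]), 'tool_rot': array([-3.14158822e+00, -3.37992176e-05,  2.67471647e+00]), 'force': array([0.52684789, 0.25897795, 0.59177438]), 'torque': array([-0.00814262,  0.04170843, -0.01969153]), 'gripper_force': 0.0, 'width': 85.4987773694532}
```

View pics/top0.png

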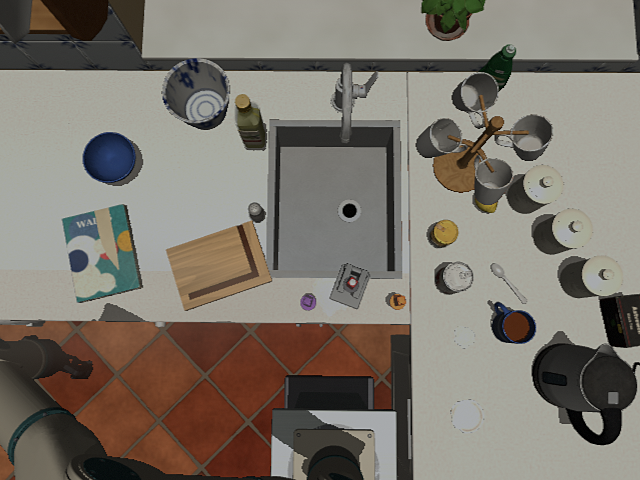

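View pics/scene0.png

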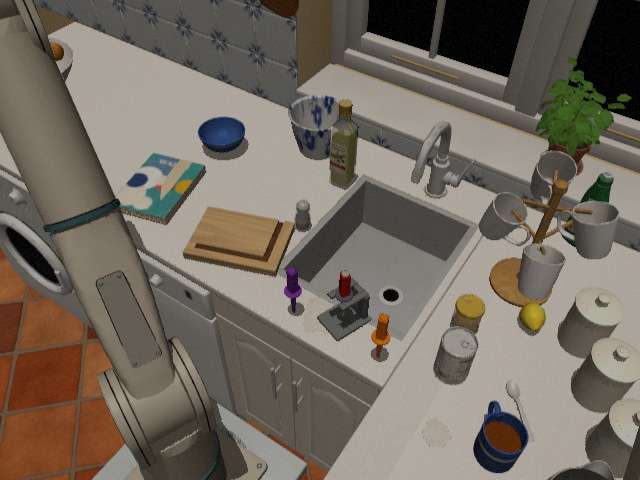

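Top view: the board is at (167–270, 222–310). Its L groove runs from the closed end (~190,297) to the corner (~255,268) and on to the spout (~238,228). Three things look like the scraper: purple at (308,301), red in the grey stand at (352,283), and orange at (398,300). Only the red one has a red handle and hangs in the stand, so it is the target. Next I'll move the wrist camera over the board for a closer measurement.

```bash
python3 -m handwheel '[{"delta_pos":[1.9,-2.9,1.2],"yaw":0},{"delta_pos":[1.9,-2.9,1.2],"yaw":0},{"delta_pos":[1.9,-2.9,1.2],"yaw":0},{"delta_pos":[1.9,-2.9,1.2],"yaw":0},{"delta_pos":[1.9,-2.9,1.2],"yaw":0},{"delta_pos":[1.9,-2.9,1.2],"yaw":0},{"delta_pos":[1.9,-2.9,1.2],"yaw":0},{"delta_pos":[1.9,-2.9,1.2],"yaw":0},{"delta_pos":[1.9,-2.9,1.2],"yaw":0},{"delta_pos":[1.9,-2.9,1.2],"yaw":0}]'
cat >> h.py <<'E'
def wrist(name):
    s=status.read_state(); p=get_image("wrist"); H=np.array(p["hand_eye"])
    Rt=R.from_euler("xyz",s["tool_rot"]).as_matrix()
    p["position"]=Rt@H[:3,3]+s["eef_pos"]; Rc=Rt@H[:3,:3]
    p["rotation"]=R.from_matrix(Rc).as_euler("xyz")
    W=cloud(p); cv2.imwrite(f"pics/{name}.png",p["color"][:,:,::-1])
    np.savez(f"{name}.npz",W=W,c=p["color"],z=p["z_map"],pos=p["position"],Rc=Rc,k=[p["fx"],p["fy"],p["cx"],p["cy"]])
    return p,W
E
python3 - <<'E'
from h import *
p,W=wrist("w1")
print(p["hand_eye"],p["position"],p["rotation"],p["fx"],p["cx"],p["cy"],[k for k in p])
print(np.nanpercentile(W[...,2],[1,20,50,80,99]), W[240,320])
for o in("board","stand","scraper"):
    for b in models.boxes_of(p,o)[:3]: print(o,b)
E
```

```text
clock: 1.58
eef_pos: [483.1, 288.9, 352.2]
tool_rot: [3.141, 0.0, 2.675]
force: [0.4, 0.2, 0.1]
width: 85.5
gripper_force: 0.0
[[ 5.25585576e-04  9.66274118e-01  2.57515152e-01  6.61871998e+01]
 [ 9.99999788e-01 -4.09158587e-04 -5.05702718e-04  5.16393708e-01]
 [-3.83282912e-04  2.57515363e-01 -9.66274128e-01 -1.43321971e+02]
 [ 0.00000000e+00  0.00000000e+00  0.00000000e+00  1.00000000e+00]] [424.21839925 319.09494379 495.49893192] [-2.60580408e-01 -8.28373952e-04  1.10457572e+00] 407.14769391252776 324.3831060863031 240.91466495181123 ['color', 'z_map', 'fx', 'fy', 'cx', 'cy', 'hand_eye', 'shot', 'position', 'rotation']
[-903.18390887 -168.12588313    1.31017415  378.02768357  447.12125498] [533.49991946 258.65344723  23.24090287]
board {'rect': [232.3, 80.0, 473.6, 323.6], 'score': 0.64}
board {'rect': [13.0, 257.6, 135.1, 360.4], 'score': 0.4}
stand {'rect': [13.7, 258.1, 130.6, 359.7], 'score': 0.7}
scraper {'rect': [0.0, 293.7, 85.8, 368.2], 'score': 0.68}
scraper {'rect': [63.3, 219.4, 144.3, 269.8], 'score': 0.64}
```

View pics/w1.png

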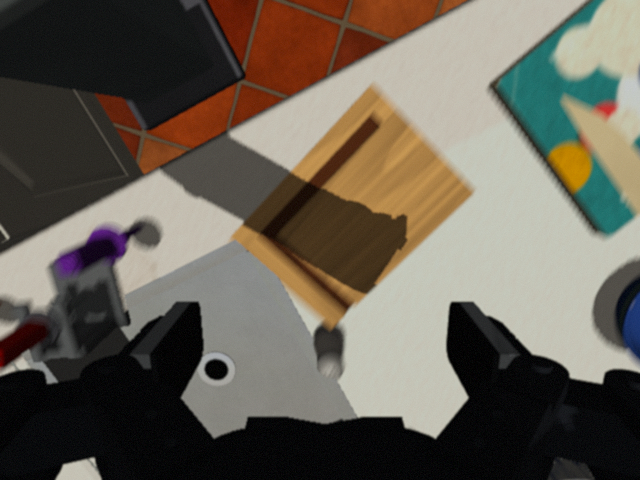

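Wrist view: board corners are at about (375,86), (472,190), (335,325) and (235,237). The groove's closed end is at (378,120), its corner at (268,235), and the spout at about (345,305). I'll fit the board from depth.

```bash
cat > fit.py <<'E'
from h import *
from scipy.optimize import least_squares
def fitboard(f):
    d=np.load(f); W=d["W"]; c=d["c"].astype(int)
    v,u=np.mgrid[0:480,0:640]
    zz=W[...,2]
    g=(np.hypot(W[...,0]-510,W[...,1]-300)<200)&(v<430)
    print("table z",np.nanmedian(zz[g&(abs(zz)<8)]),"board z",np.nanmedian(zz[g&(zz>19)&(zz<30)]),"floor z",np.nanmedian(zz[g&(zz>14)&(zz<18)]))
    m=((zz>12.5)&(zz<32)&g).astype(np.uint8)
    n,l,st,_=cv2.connectedComponentsWithStats(m); k=1+np.argmax(st[1:,4])
    m=(l==k).astype(np.uint8)
    cs,_=cv2.findContours(m,cv2.RETR_EXTERNAL,cv2.CHAIN_APPROX_NONE)
    cn=max(cs,key=cv2.contourArea)[:,0]
    # rays of contour pixels to plane z=24
    fx,fy,cx,cy=d["k"]; ray=np.stack([(cn[:,0]-cx)/fx,-(cn[:,1]-cy)/fy,-np.ones(len(cn))],-1)@d["Rc"].T
    P=d["pos"]+ray*((24-d["pos"][2])/ray[:,2])[:,None]; P=P[:,:2]
    print("rect",cv2.minAreaRect(P.astype(np.float32)))
    def res(q):
        c_,s_=np.cos(q[2]),np.sin(q[2]); L=(P-q[:2])@np.array([[c_,-s_],[s_,c_]])
        D=np.abs(L)-[85,120]; return np.where(D.max(1)>0,np.hypot(*np.maximum(D,0).T),D.max(1))
    r=least_squares(res,[P[:,0].mean(),P[:,1].mean(),0.4],loss="soft_l1",f_scale=2)
    print("board",r.x,"rms",np.sqrt(np.mean(res(r.x)**2)),len(P))
    # groove floor mask check in board frame
    q=r.x;c_,s_=np.cos(q[2]),np.sin(q[2]); M=np.array([[c_,-s_],[s_,c_]])
    F=W[(m>0)]; sat=c[m>0]; L=(F[:,:2]-q[:2])@M
    fl=(F[:,2]<20)
    for y in range(-60,90,30):
        s=fl&(abs(L[:,1]-y)<10)&(abs(L[:,0]+55)<15); print("long y",y,s.sum(),np.round([L[s,0].mean(),L[s,0].min(),L[s,0].max()],1) if s.sum() else "")
    for x in range(-30,80,25):
        s=fl&(abs(L[:,0]-x)<10)&(abs(L[:,1]+85)<15); print("short x",x,s.sum(),np.round([L[s,1].mean(),L[s,1].min(),L[s,1].max()],1) if s.sum() else "")
    s=fl&(abs(L[:,0]+55)<10)&(L[:,1]>0); print("end y",L[s,1].max() if s.sum() else None)
    return q
if __name__=="__main__":
    import sys; q=fitboard(sys.argv[1])
    for n,p in(("start",(-55,90)),("corner",(-55,-85)),("spout",(85,-85))):
        print(n,q[:2]+R.from_euler("z",q[2]).as_matrix()[:2,:2]@p)
E
python3 fit.py w1.npz
```

```text
table z 0.6476746558733453 board z 24.56653591747147 floor z 16.53106934658274
rect ((533.9696655273438, 296.17724609375), (190.5751190185547, 272.76898193359375), 19.653888702392578)
board [5.19186752e+02 3.07692782e+02 3.41567205e-01] rms 5.941543289820623 586
long y -60 217 [-54.9 -62.7 -47. ]
long y -30 225 [-55.  -62.8 -47.1]
long y 0 233 [-54.9 -62.8 -47.1]
long y 30 241 [-55.  -62.7 -47.1]
long y 60 247 [-54.9 -62.9 -47.1]
short x -30 196 [-86.  -92.9 -78.4]
short x -5 182 [-85.9 -93.1 -78.5]
short x 20 186 [-86.  -92.9 -78.5]
short x 45 176 [-85.9 -92.8 -78.5]
short x 70 173 [-86.  -93.1 -78.6]
end y 98.57280050997377
start [437.21727858 374.07053071]
corner [495.83600866 209.18012928]
spout [627.7483298  256.07511335]
```

Board fit: the groove walls land within 1 mm of where they should be. Next I'll view the stand.

```bash
python3 -m handwheel '[{"delta_pos":[-0.3,-3.0,0],"yaw":0},{"delta_pos":[-0.3,-3.0,0],"yaw":0},{"delta_pos":[-0.3,-3.0,0],"yaw":0},{"delta_pos":[-0.3,-3.0,0],"yaw":0},{"delta_pos":[-0.3,-3.0,0],"yaw":0},{"delta_pos":[-0.3,-3.0,0],"yaw":0},{"delta_pos":[-0.3,-3.0,0],"yaw":0},{"delta_pos":[-0.3,-3.0,0],"yaw":0},{"delta_pos":[-0.3,-3.0,0],"yaw":0},{"delta_pos":[-0.3,-3.0,0],"yaw":0}]'
python3 - <<'E'
from h import *
p,W=wrist("w2")
for o in("stand","scraper"):
    for b in models.boxes_of(p,o)[:3]: print(o,b)
c=p["color"].astype(int); g=np.hypot(W[...,0]-458,W[...,1]+35)<110
red=(c[...,0]>110)&(c[...,1]<70)&(c[...,2]<70)&g
z=W[...,2]
t=red&(z>155); print("red px",red.sum(),np.nanmax(z[red]),"top face",t.sum())
for lo in(90,105,120,135,150,160): 
    s=red&(z>lo)&(z<lo+15); print(lo,s.sum(),np.round(W[s].mean(0),1) if s.sum() else "")
if t.sum()>5: print(cv2.minAreaRect(W[t][:,:2].astype(np.float32)))
gr=g&(abs(c[...,0]-c[...,1])<20)&(abs(c[...,2]-c[...,1])<20)
for lo,hi in((6,13),(86,97)):
    s=gr&(z>lo)&(z<hi); print(lo,s.sum(),np.nanmedian(z[s]),cv2.minAreaRect(W[s][:,:2].astype(np.float32)))
im=p["color"][:,:,::-1]; ys,xs=np.where(red); y0=max(0,int(ys.mean())-110);x0=max(0,int(xs.mean())-140)
print(x0,y0); cv2.imwrite("pics/w2c.png",cv2.resize(im[y0:y0+220,x0:x0+280],None,fx=2.6,fy=2.6,interpolation=cv2.INTER_CUBIC))
E
```

```text
clock: 2.62
eef_pos: [451.9, -8.9, 351.0]
tool_rot: [3.141, -0.001, 2.678]
force: [0.6, -0.4, -0.4]
width: 85.5
gripper_force: 0.0
stand {'rect': [273.3, 167.6, 343.9, 267.2], 'score': 0.61}
stand {'rect': [183.4, 358.1, 219.2, 422.7], 'score': 0.23}
scraper {'rect': [283.2, 207.4, 326.6, 257.4], 'score': 0.93}
scraper {'rect': [363.4, 114.4, 403.0, 153.6], 'score': 0.92}
scraper {'rect': [269.1, 167.4, 346.5, 269.3], 'score': 0.71}
red px 15 85.43376230114018 top face 0
90 0 
105 0 
120 0 
135 0 
150 0 
160 0 
6 2496 10.448152958864739 ((467.01318359375, -38.51341247558594), (79.83879852294922, 99.65678405761719), 69.78947448730469)
86 2143 94.21876893238903 ((473.6595458984375, -41.35376739501953), (63.70891571044922, 74.4838638305664), 70.30342102050781)
97 79
```

View pics/w2c.png

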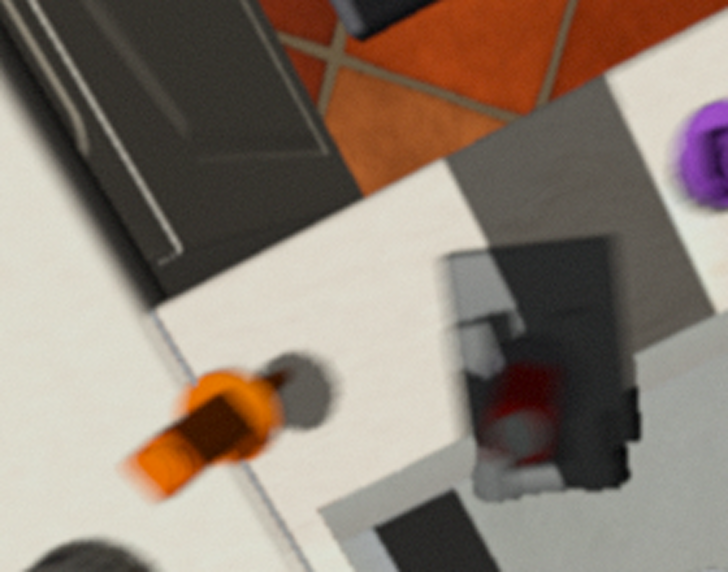

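The enlarged crop confirms it: the dark-red handle hangs in the grey stand's fork (crop ~(520,410)), with orange at (210,430) and purple at (710,160) standing free. The picture is motion-blurred, so I'll take another now the arm is still and measure by depth.

```bash
python3 -m handwheel '[{"delta_pos":[0,0,0],"yaw":0},{"delta_pos":[0,0,0],"yaw":0},{"delta_pos":[0,0,0],"yaw":0}]'
python3 - <<'E'
from h import *
p,W=wrist("w3"); c=p["color"].astype(int); z=W[...,2]
q=np.array([467,-38.5]); a=np.radians(-20.2)
M=np.array([[np.cos(a),-np.sin(a)],[np.sin(a),np.cos(a)]])
L=(W[...,:2]-q)@M; near=(abs(L[...,0])<75)&(abs(L[...,1])<60)
s=near&(z>7)&(z<13); print("base",cv2.minAreaRect(W[s][:,:2].astype(np.float32)),np.nanmedian(z[s]))
for lo,hi in((90,98),(98,104),(108,120),(120,135),(135,150),(150,162),(162,180)):
    s=near&(z>lo)&(z<hi); print(lo,hi,s.sum(),np.round([np.nanpercentile(L[s][:,i],[1,50,99]) for i in(0,1)],1).tolist() if s.sum() else "", np.round(W[s].mean(0),1) if s.sum() else "")
# occupancy map at prong level, local frame (rows x -60..60, cols y -50..50, 4 mm)
s=near&(z>88)&(z<180)
for x in range(-60,60,4):
    r=""
    for y in range(-48,48,4):
        k=s&(L[...,0]>=x)&(L[...,0]<x+4)&(L[...,1]>=y)&(L[...,1]<y+4)
        r+="%4d"%np.nanmedian(z[k]) if k.sum() else "   ."
    print("%4d"%x,r)
E
```

```text
clock: 3.02
eef_pos: [452.6, -7.6, 351.1]
tool_rot: [3.141, -0.001, 2.678]
force: [0.2, -0.1, -0.9]
width: 85.4
gripper_force: 0.0
base ((466.759521484375, -38.499229431152344), (79.9412612915039, 99.35540771484375), 69.77651977539062) 10.492760583219535
90 98 2013 [[-29.4, 13.6, 43.0], [-28.1, 3.5, 27.8]] [476.5 -41.5  94. ]
98 104 609 [[-22.6, -11.0, 12.3], [-17.9, 6.2, 19.7]] [459.7 -32.6 100.5]
108 120 53 [[-15.1, -12.8, -8.5], [-5.9, 3.7, 12.2]] [456.5 -30.6 114.2]
120 135 74 [[-14.9, -12.7, -7.8], [-5.8, 4.4, 12.3]] [456.6 -30.4 127.6]
135 150 87 [[-14.8, -13.0, -8.9], [-5.7, 3.4, 12.1]] [456.3 -30.8 142.8]
150 162 75 [[-15.0, -12.8, -7.5], [-6.2, 4.5, 12.3]] [456.7 -30.5 156.3]
162 180 547 [[-14.4, -4.8, 6.9], [-9.4, 1.3, 11.4]] [463.2 -35.9 168. ]
 -60    .   .   .   .   .   .   .   .   .   .   .   .   .   .   .   .   .   .   .   .   .   .   .   .
 -56    .   .   .   .   .   .   .   .   .   .   .   .   .   .   .   .   .   .   .   .   .   .   .   .
 -52    .   .   .   .   .   .   .   .   .   .   .   .   .   .   .   .   .   .   .   .   .   .   .   .
 -48    .   .   .   .   .   
[... 2025 characters left out ...]
   .   .  90  94  94  94  94  90  90  90  90  90  90  93  94  94  94  89   .   .   .   .
  36    .   .   .   .  90  94  94  94  94  90  90  90  90  90  90  94  94  94  93  90   .   .   .   .
  40    .   .   .   .  90  94  94  94  94  90  90  90  90  90  89  94  94  94  93  89   .   .   .   .
  44    .   .   .   .   .   .  92   .   .   .   .   .   .   .   .   .  93   .   .   .   .   .   .   .
  48    .   .   .   .   .   .   .   .   .   .   .   .   .   .   .   .   .   .   .   .   .   .   .   .
  52    .   .   .   .   .   .   .   .   .   .   .   .   .   .   .   .   .   .   .   .   .   .   .   .
  56    .   .   .   .   .   .   .   .   .   .   .   .   .   .   .   .   .   .   .   .   .   .   .   .
```

Run:
```python
from h import *
from scipy.optimize import least_squares
d=np.load("w3.npz"); W=d["W"]; z=W[...,2]; n=np.hypot(W[...,0]-461,W[...,1]+37)<45
t=n&(z>163); r=cv2.minAreaRect(W[t][:,:2].astype(np.float32)); print("top",r,t.sum())
t=n&(z>106)&(z<155); P=W[t][:,:2]  # visible side faces
h=n&(z>106); P=W[h][:,:2]
best=min(((lambda q:(np.ptp(q[:,0])+np.ptp(q[:,1]),np.degrees(a),np.ptp(q,0)))((P@np.array([[np.cos(a),-np.sin(a)],[np.sin(a),np.cos(a)]]))) for a in np.radians(np.arange(-45,45,1))),key=lambda x:x[0]); print("box",best, cv2.minAreaRect(P.astype(np.float32)))
t=n&(z>98.5)&(z<103); C=W[t][:,:2]
hull=cv2.convexHull(C.astype(np.float32))[:,0]
q=least_squares(lambda q:np.hypot(*(hull-q[:2]).T)-20,[461,-37],loss="soft_l1"); print("collar",q.x,cv2.minEnclosingCircle(C.astype(np.float32)))
# side faces per slice: line directions
m=n&(z>106)&(z<160); S=W[m]; 
for lo in(106,130,150):
    s=S[(S[:,2]>lo)&(S[:,2]<lo+15)][:,:2]; print(lo,cv2.minAreaRect(s.astype(np.float32)))
```

```text
top ((439.630615234375, -32.876129150390625), (59.58112335205078, 56.45805358886719), 34.884185791015625) 29828
box (np.float64(116.04419753896846), np.float64(35.0), array([59.56815548, 56.47604206])) ((439.630615234375, -32.876129150390625), (59.58112335205078, 56.45805358886719), 34.884185791015625)
collar [464.09215006 -36.65350307] ((463.86981201171875, -36.50973129272461), 19.844396591186523)
106 ((456.73193359375, -31.296358108520508), (19.378828048706055, 2.97265625), 54.80791473388672)
130 ((456.4305419921875, -31.240577697753906), (18.835121154785156, 2.2824342250823975), 56.60231018066406)
150 ((457.0827941894531, -31.399932861328125), (19.792055130004883, 3.055327892303467), 53.87145233154297)
```

Measured: collar centre (464, -36.6), handle upright, sides at 55°/145°, fork at about (460, -36). I'll move above the handle with yaw 2.53.

```bash
python3 -m handwheel '[{"delta_pos":[0.115,-0.29,-1.4],"yaw":-0.0146},{"delta_pos":[0.115,-0.29,-1.4],"yaw":-0.0146},{"delta_pos":[0.115,-0.29,-1.4],"yaw":-0.0146},{"delta_pos":[0.115,-0.29,-1.4],"yaw":-0.0146},{"delta_pos":[0.115,-0.29,-1.4],"yaw":-0.0146},{"delta_pos":[0.115,-0.29,-1.4],"yaw":-0.0146},{"delta_pos":[0.115,-0.29,-1.4],"yaw":-0.0146},{"delta_pos":[0.115,-0.29,-1.4],"yaw":-0.0146},{"delta_pos":[0.115,-0.29,-1.4],"yaw":-0.0146},{"delta_pos":[0,0,0],"yaw":-0.0146}]'
python3 -m handwheel '[{"delta_pos":[0,0,0],"yaw":0},{"delta_pos":[0,0,0],"yaw":0}]'
```

```text
clock: 3.9
eef_pos: [461.5, -35.1, 223.2]
tool_rot: [-3.139, -0.004, 2.529]
force: [0.3, -0.2, 0.1]
width: 85.4
gripper_force: 0.0
clock: 4.07
eef_pos: [463.3, -35.0, 225.8]
tool_rot: [3.141, 0.0, 2.53]
force: [-0.5, -0.0, 0.3]
width: 85.1
gripper_force: 0.0
```

```bash
python3 -m handwheel '[{"delta_pos":[0.04,-0.08,-1.4],"yaw":0},{"delta_pos":[0.04,-0.08,-1.4],"yaw":0},{"delta_pos":[0,0,-1.4],"yaw":0},{"delta_pos":[0,0,-1.4],"yaw":0},{"delta_pos":[0,0,-1.4],"yaw":0},{"delta_pos":[0,0,-1.4],"yaw":0},{"delta_pos":[0,0,-1.3],"yaw":0},{"delta_pos":[0,0,-0.8],"yaw":0},{"delta_pos":[0,0,-0.4],"yaw":0},{"delta_pos":[0,0,0],"yaw":0}]'
python3 -m handwheel '[{"delta_pos":[0,0,0],"yaw":0},{"delta_pos":[0,0,0],"yaw":0}]'
```

```text
clock: 4.9
eef_pos: [463.8, -37.0, 116.2]
tool_rot: [3.142, -0.0, 2.529]
force: [-0.2, 0.2, 0.1]
width: 85.6
gripper_force: 0.0
clock: 5.07
eef_pos: [464.3, -37.2, 117.0]
tool_rot: [3.141, 0.001, 2.529]
force: [0.4, -0.3, -0.1]
width: 85.5
gripper_force: 0.0
```

```bash
python3 -m handwheel '[{"delta_pos":[0,0,0],"yaw":0},{"delta_pos":[0,0,0],"yaw":0},{"delta_pos":[0,0,0],"yaw":0},{"delta_pos":[0,0,0],"yaw":0},{"delta_pos":[0,0,0],"yaw":0},{"delta_pos":[0,0,0],"yaw":0},{"delta_pos":[0,0,0],"yaw":0},{"delta_pos":[0,0,0],"yaw":0},{"delta_pos":[0,0,0],"yaw":0}]' -1
python3 - <<'E'
from h import *
p=get_image("scene"); cv2.imwrite("pics/s1.png",cv2.resize(p["color"][180:400,200:480,::-1],None,fx=2.6,fy=2.6))
E
```

```text
clock: 5.82
eef_pos: [463.7, -37.2, 116.5]
tool_rot: [3.141, 0.0, 2.529]
force: [-1.2, 0.1, 5.3]
width: 19.1
gripper_force: 58.5
```

View pics/s1.png

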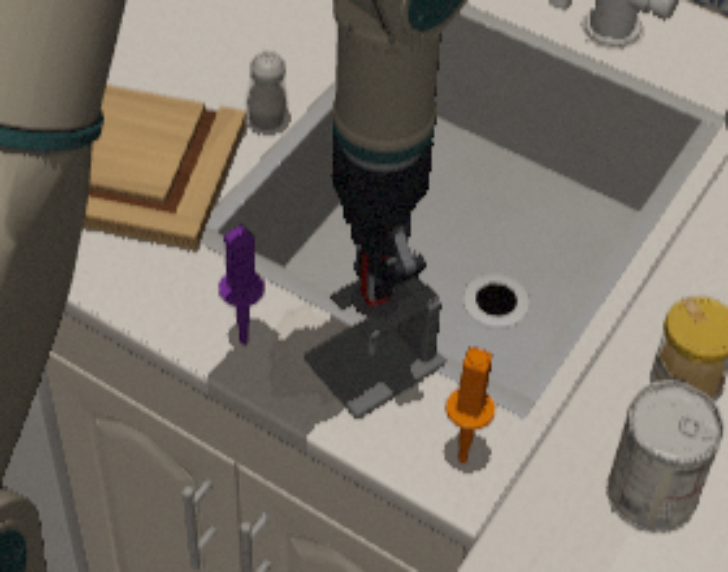

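Gripped (width 19 mm, 58 N). Lifting out of the fork.

```bash
python3 -m handwheel '[{"delta_pos":[0,0,0.8],"yaw":0},{"delta_pos":[0,0,1.5],"yaw":0},{"delta_pos":[0,0,2],"yaw":0},{"delta_pos":[0,0,2],"yaw":0},{"delta_pos":[0,0,2],"yaw":0},{"delta_pos":[0,0,2],"yaw":0},{"delta_pos":[0,0,2],"yaw":0},{"delta_pos":[0,0,2],"yaw":0},{"delta_pos":[0,0,1],"yaw":0},{"delta_pos":[0,1,0],"yaw":0}]'
python3 -m handwheel '[{"delta_pos":[-0.3,2.5,0],"yaw":0},{"delta_pos":[-0.3,3.5,0],"yaw":0},{"delta_pos":[-0.3,4,0],"yaw":0},{"delta_pos":[-0.3,4,0],"yaw":0},{"delta_pos":[-0.3,4,0],"yaw":0},{"delta_pos":[-0.3,4,0],"yaw":0},{"delta_pos":[-0.3,4,0],"yaw":0},{"delta_pos":[-0.3,4,0],"yaw":0},{"delta_pos":[-0.3,4,0],"yaw":0},{"delta_pos":[0,3,0],"yaw":0}]'
python3 -m handwheel '[{"delta_pos":[0,2.1,0],"yaw":0},{"delta_pos":[0,1.0,0],"yaw":0},{"delta_pos":[0,0,0],"yaw":0},{"delta_pos":[0,0,0],"yaw":0},{"delta_pos":[0,0,0],"yaw":0}]'
python3 - <<'E'
from h import *
p,W=wrist("w4")
p2=get_image("top"); cv2.imwrite("pics/t4.png",cv2.resize(p2["color"][180:360,130:370,::-1],None,fx=3,fy=3))
print(status.read_state()["eef_pos"])
E
```

```text
clock: 6.7
eef_pos: [464.9, -29.0, 271.7]
tool_rot: [3.14, 0.005, 2.525]
force: [0.6, 0.2, -0.7]
width: 19.3
gripper_force: 58.6
clock: 7.53
eef_pos: [433.6, 347.3, 268.1]
tool_rot: [-3.141, -0.003, 2.533]
force: [0.8, -0.3, -1.4]
width: 19.0
gripper_force: 58.6
clock: 7.95
eef_pos: [436.9, 371.4, 268.9]
tool_rot: [-3.14, 0.001, 2.526]
force: [-0.5, -0.4, -1.4]
width: 19.2
gripper_force: 58.6
[437.17964768 371.64336837 269.36890096]
```

View pics/w4.png

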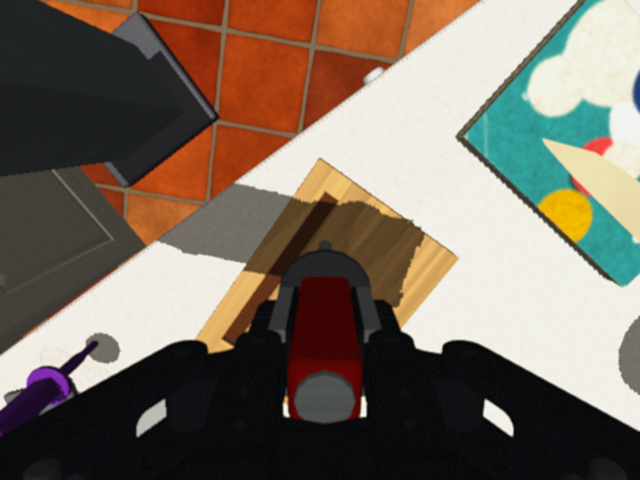

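The wrist view shows the scraper held straight, with its tip at about (325,243) just ahead of the collar and the groove's closed end at (330,197). I'll measure the tip and collar against the TCP and recheck the groove.

Run:
```python
from h import *
d=np.load("w4.npz"); W=d["W"]
tcp=np.array([437.1,371.6,269.2])
for v in range(238,256,3): print(v,[np.round(W[v,u]-tcp,1).tolist() for u in(321,325,329)])
# collar points: world z between tcp-25 and tcp-12
z=W[...,2]; vv,uu=np.mgrid[0:480,0:640]
s=(z>tcp[2]-26)&(z<tcp[2]-10)&(np.hypot(W[...,0]-tcp[0],W[...,1]-tcp[1])<24)&(vv<300)
print("collar",s.sum(),np.percentile(z[s],[5,50,95])-tcp[2],cv2.minEnclosingCircle((W[s][:,:2]-tcp[:2]).astype(np.float32)))
# groove with first fit
q=np.array([519.187,307.693,.341567]); c_,s_=np.cos(q[2]),np.sin(q[2]); M=np.array([[c_,-s_],[s_,c_]])
L=(W[...,:2]-q[:2])@M; fl=(z>13)&(z<20)
for y in(0,30,60,80):
    s=fl&(abs(L[...,1]-y)<8)&(abs(L[...,0]+55)<14); print(y,s.sum(),np.round([L[s][:,0].min(),L[s][:,0].max(),L[s][:,0].mean()],1) if s.sum() else "")
s=fl&(abs(L[...,0]+55)<12)&(L[...,1]>60)&(L[...,1]<115); print("end",L[s][:,1].max())
print("edges y",[round(float(L[(z>21)&(z<30)&(abs(L[...,0]-x)<8)][:,1].max()),1) for x in(-40,0,40)])
```

```text
238 [[26.1, -22.8, -245.6], [28.3, -19.6, -245.1], [30.5, -16.3, -244.9]]
241 [[-3.8, 0.2, -93.1], [-2.7, 2.3, -91.9], [-0.5, 3.8, -95.3]]
244 [[-3.4, -0.0, -87.8], [-2.8, 2.4, -84.6], [-0.6, 3.8, -88.3]]
247 [[-3.9, 0.4, -79.0], [-3.0, 2.5, -77.5], [-0.7, 3.8, -81.6]]
250 [[-16.6, 10.1, -18.2], [-15.7, 11.6, -17.9], [-14.5, 12.7, -19.0]]
253 [[-15.8, 9.6, -17.0], [-15.2, 11.2, -15.5], [-13.9, 12.3, -17.0]]
collar 2294 [-18.62800498 -16.29218887 -13.1876202 ] ((-1.9567995071411133, 1.2163214683532715), 19.551315307617188)
0 201 [-62.3 -46.9 -55.1]
30 236 [-62.3 -47.  -54.6]
60 246 [-62.5 -46.9 -54.6]
80 256 [-62.5 -46.9 -54.6]
end 97.32932723987987
edges y [120.4, 120.5, 375.2]
```

```bash
python3 -m handwheel '[{"delta_pos":[0.1,0.1,-1.0],"yaw":0},{"delta_pos":[0,0,-1.9],"yaw":0},{"delta_pos":[0,0,-2],"yaw":0},{"delta_pos":[0,0,-2],"yaw":0},{"delta_pos":[0,0,-2],"yaw":0},{"delta_pos":[0,0,-2],"yaw":0},{"delta_pos":[0,0,-1.5],"yaw":0},{"delta_pos":[0,0,-0.8],"yaw":0},{"delta_pos":[0,0,-0.2],"yaw":0},{"delta_pos":[0,0,0],"yaw":0}]'
python3 -m handwheel '[{"delta_pos":[0,0,0],"yaw":0},{"delta_pos":[0,0,0],"yaw":0}]'
python3 - <<'E'
from h import *
p,W=wrist("w5")
E
```

```text
clock: 8.88
eef_pos: [437.8, 374.3, 135.0]
tool_rot: [-3.141, -0.0, 2.528]
force: [-0.9, 0.9, -1.1]
width: 19.2
gripper_force: 58.7
clock: 9.05
eef_pos: [438.3, 375.2, 136.3]
tool_rot: [3.14, 0.0, 2.529]
force: [-0.5, 0.7, -1.5]
width: 19.3
gripper_force: 58.7
```

View pics/w5.png

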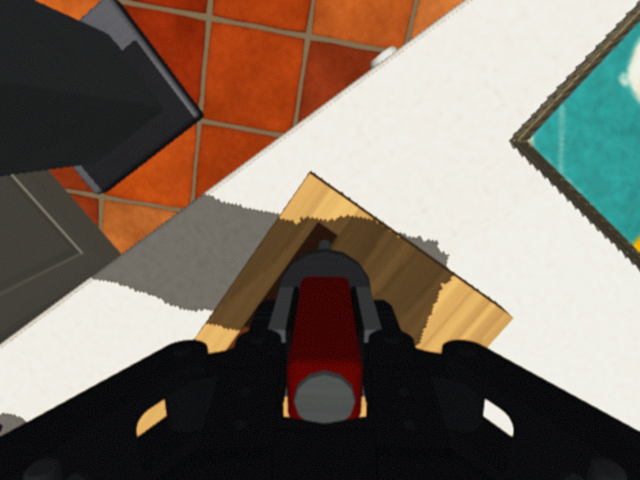

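The tip at (325,243) sits over the groove's closed end; TCP maps to board (-53.6, 90.7). I'll correct by about 1.5 mm and lower gently.

```bash
python3 -m handwheel '[{"delta_pos":[-0.06,-0.07,-0.3],"yaw":0},{"delta_pos":[-0.05,-0.07,-0.4],"yaw":0},{"delta_pos":[0,0,-0.3],"yaw":0},{"delta_pos":[0,0,-0.2],"yaw":0},{"delta_pos":[0,0,-0.2],"yaw":0},{"delta_pos":[0,0,-0.1],"yaw":0},{"delta_pos":[0,0,-0.1],"yaw":0},{"delta_pos":[0,0,-0.1],"yaw":0},{"delta_pos":[0,0,0],"yaw":0},{"delta_pos":[0,0,0],"yaw":0}]'
```

```text
clock: 9.93
eef_pos: [436.6, 373.4, 118.3]
tool_rot: [3.142, -0.0, 2.529]
force: [0.5, -0.3, -1.4]
width: 19.6
gripper_force: 58.7
```

```bash
python3 -m handwheel '[{"delta_pos":[0,0,-0.1],"yaw":0},{"delta_pos":[0,0,-0.1],"yaw":0},{"delta_pos":[0,0,-0.05],"yaw":0},{"delta_pos":[0,0,0],"yaw":0},{"delta_pos":[0,0,0],"yaw":0}]'
```

```text
clock: 10.35
eef_pos: [436.7, 373.5, 116.1]
tool_rot: [3.141, 0.0, 2.529]
force: [-0.0, -0.7, 2.6]
width: 19.4
gripper_force: 59.4
```

Contact is about 4 N. Pressing slightly more and starting the draw.

```bash
python3 -m handwheel '[{"delta_pos":[0,0,-0.03],"yaw":0},{"delta_pos":[0,0,0],"yaw":0},{"delta_pos":[0.03,-0.09,0],"yaw":0},{"delta_pos":[0.06,-0.16,0],"yaw":0},{"delta_pos":[0.084,-0.236,0],"yaw":0},{"delta_pos":[0.084,-0.236,0],"yaw":0},{"delta_pos":[0.084,-0.236,0],"yaw":0},{"delta_pos":[0.084,-0.236,0],"yaw":0}]'
cat > b.py <<'E'
import sys; from h import *
s=status.read_state(); d=s["eef_pos"][:2]-[519.187,307.693]; c,n=np.cos(.341567),np.sin(.341567)
print("board xy",round(d[0]*c+d[1]*n,1),round(-d[0]*n+d[1]*c,1),"z",round(s["eef_pos"][2],1),"F",np.round(s["force"],1))
E
python3 b.py
```

```text
clock: 11.02
eef_pos: [441.2, 362.5, 116.0]
tool_rot: [3.139, -0.0, 2.529]
force: [-0.3, 2.7, 4.4]
width: 19.6
gripper_force: 59.5
board xy -55.1 77.8 z 116.0 F [-0.3  2.7  4.4]
```

```bash
python3 -m handwheel '[{"delta_pos":[0.084,-0.236,0],"yaw":0},{"delta_pos":[0.084,-0.236,0],"yaw":0},{"delta_pos":[0.084,-0.236,0],"yaw":0},{"delta_pos":[0.084,-0.236,0],"yaw":0},{"delta_pos":[0.084,-0.236,0],"yaw":0},{"delta_pos":[0.084,-0.236,0],"yaw":0},{"delta_pos":[0.084,-0.236,0],"yaw":0},{"delta_pos":[0.084,-0.236,0],"yaw":0}]'; python3 b.py
```

```text
clock: 11.68
eef_pos: [448.0, 343.5, 116.0]
tool_rot: [3.139, -0.0, 2.529]
force: [-1.6, 3.0, 4.8]
width: 19.4
gripper_force: 59.5
board xy -55.1 57.6 z 116.0 F [-1.6  3.   4.8]
```

```bash
python3 -m handwheel '[{"delta_pos":[0.084,-0.236,0],"yaw":0},{"delta_pos":[0.084,-0.236,0],"yaw":0},{"delta_pos":[0.084,-0.236,0],"yaw":0},{"delta_pos":[0.084,-0.236,0],"yaw":0},{"delta_pos":[0.084,-0.236,0],"yaw":0},{"delta_pos":[0.084,-0.236,0],"yaw":0},{"delta_pos":[0.084,-0.236,0],"yaw":0},{"delta_pos":[0.084,-0.236,0],"yaw":0},{"delta_pos":[0.084,-0.236,0],"yaw":0},{"delta_pos":[0.084,-0.236,0],"yaw":0}]'; python3 b.py
```

```text
clock: 12.52
eef_pos: [456.4, 320.0, 116.0]
tool_rot: [3.139, -0.0, 2.529]
force: [-0.6, 3.2, 5.5]
width: 19.5
gripper_force: 59.6
board xy -55.1 32.6 z 116.0 F [-0.6  3.2  5.5]
```

```bash
python3 -m handwheel '[{"delta_pos":[0.084,-0.236,0],"yaw":0},{"delta_pos":[0.084,-0.236,0],"yaw":0},{"delta_pos":[0.084,-0.236,0],"yaw":0},{"delta_pos":[0.084,-0.236,0],"yaw":0},{"delta_pos":[0.084,-0.236,0],"yaw":0},{"delta_pos":[0.084,-0.236,0],"yaw":0},{"delta_pos":[0.084,-0.236,0],"yaw":0},{"delta_pos":[0.084,-0.236,0],"yaw":0},{"delta_pos":[0.084,-0.236,0],"yaw":0},{"delta_pos":[0.084,-0.236,0],"yaw":0}]'; python3 b.py
```

```text
clock: 13.35
eef_pos: [464.7, 296.3, 115.9]
tool_rot: [3.139, -0.0, 2.529]
force: [-1.4, 3.0, 5.6]
width: 19.5
gripper_force: 59.6
board xy -55.1 7.5 z 115.9 F [-1.4  3.   5.6]
```

```bash
python3 -m handwheel '[{"delta_pos":[0.084,-0.236,0],"yaw":0},{"delta_pos":[0.084,-0.236,0],"yaw":0},{"delta_pos":[0.084,-0.236,0],"yaw":0},{"delta_pos":[0.084,-0.236,0],"yaw":0},{"delta_pos":[0.084,-0.236,0],"yaw":0},{"delta_pos":[0.084,-0.236,0],"yaw":0},{"delta_pos":[0.084,-0.236,0],"yaw":0},{"delta_pos":[0.084,-0.236,0],"yaw":0},{"delta_pos":[0.084,-0.236,0],"yaw":0},{"delta_pos":[0.084,-0.236,0],"yaw":0}]'; python3 b.py
```

```text
clock: 14.18
eef_pos: [473.0, 272.7, 115.9]
tool_rot: [3.139, -0.0, 2.529]
force: [-0.4, 2.9, 6.4]
width: 19.4
gripper_force: 59.6
board xy -55.2 -17.5 z 115.9 F [-0.4  2.9  6.4]
```

```bash
python3 -m handwheel '[{"delta_pos":[0.084,-0.236,0],"yaw":0},{"delta_pos":[0.084,-0.236,0],"yaw":0},{"delta_pos":[0.084,-0.236,0],"yaw":0},{"delta_pos":[0.084,-0.236,0],"yaw":0},{"delta_pos":[0.084,-0.236,0],"yaw":0},{"delta_pos":[0.084,-0.236,0],"yaw":0},{"delta_pos":[0.084,-0.236,0],"yaw":0},{"delta_pos":[0.084,-0.236,0],"yaw":0},{"delta_pos":[0.084,-0.236,0],"yaw":0},{"delta_pos":[0.084,-0.236,0],"yaw":0}]'; python3 b.py
```

```text
clock: 15.02
eef_pos: [481.4, 249.1, 115.9]
tool_rot: [3.14, -0.0, 2.529]
force: [-1.2, 2.9, 6.0]
width: 19.6
gripper_force: 59.6
board xy -55.2 -42.6 z 115.9 F [-1.2  2.9  6. ]
```

```bash
python3 -m handwheel '[{"delta_pos":[0.084,-0.236,0],"yaw":0},{"delta_pos":[0.084,-0.236,0],"yaw":0},{"delta_pos":[0.084,-0.236,0],"yaw":0},{"delta_pos":[0.084,-0.236,0],"yaw":0},{"delta_pos":[0.084,-0.236,0],"yaw":0},{"delta_pos":[0.084,-0.236,0],"yaw":0},{"delta_pos":[0.084,-0.236,0],"yaw":0},{"delta_pos":[0.084,-0.236,0],"yaw":0},{"delta_pos":[0.084,-0.236,0],"yaw":0},{"delta_pos":[0.084,-0.236,0],"yaw":0}]'; python3 b.py
```

```text
clock: 15.85
eef_pos: [489.8, 225.5, 115.9]
tool_rot: [3.14, -0.0, 2.529]
force: [-1.3, 2.9, 6.7]
width: 19.3
gripper_force: 59.6
board xy -55.3 -67.6 z 115.9 F [-1.3  2.9  6.7]
```

```bash
python3 -m handwheel '[{"delta_pos":[0.084,-0.236,0],"yaw":0},{"delta_pos":[0.084,-0.236,0],"yaw":0},{"delta_pos":[0.084,-0.236,0],"yaw":0},{"delta_pos":[0.084,-0.236,0],"yaw":0},{"delta_pos":[0.084,-0.236,0],"yaw":0},{"delta_pos":[0.06,-0.16,0],"yaw":0},{"delta_pos":[0.04,-0.11,0],"yaw":0},{"delta_pos":[0,0,0],"yaw":0},{"delta_pos":[0,0,0],"yaw":0}]'; python3 b.py
```

```text
clock: 16.6
eef_pos: [495.2, 209.9, 115.9]
tool_rot: [3.141, 0.0, 2.529]
force: [-0.3, 0.9, 5.8]
width: 19.4
gripper_force: 59.8
board xy -55.4 -84.1 z 115.9 F [-0.3  0.9  5.8]
```

```bash
python3 -m handwheel '[{"delta_pos":[0.1,-0.03,0],"yaw":0},{"delta_pos":[0.18,0.01,0],"yaw":0},{"delta_pos":[0.236,0.084,0],"yaw":0},{"delta_pos":[0.236,0.084,0],"yaw":0},{"delta_pos":[0.236,0.084,0],"yaw":0},{"delta_pos":[0.236,0.084,0],"yaw":0},{"delta_pos":[0.236,0.084,0],"yaw":0},{"delta_pos":[0.236,0.084,0],"yaw":0}]'; python3 b.py
```

```text
clock: 17.27
eef_pos: [507.5, 212.2, 115.5]
tool_rot: [-3.133, -0.005, 2.528]
force: [-8.1, -3.0, 15.9]
width: 19.3
gripper_force: 60.6
board xy -43.0 -86.1 z 115.5 F [-8.1 -3.  15.9]
```

```bash
python3 -m handwheel '[{"delta_pos":[0.236,0.084,0],"yaw":0},{"delta_pos":[0.236,0.084,0],"yaw":0},{"delta_pos":[0.236,0.084,0],"yaw":0},{"delta_pos":[0.236,0.084,0],"yaw":0},{"delta_pos":[0.236,0.084,0],"yaw":0},{"delta_pos":[0.236,0.084,0],"yaw":0},{"delta_pos":[0.236,0.084,0],"yaw":0},{"delta_pos":[0.236,0.084,0],"yaw":0}]'; python3 b.py
```

```text
clock: 17.93
eef_pos: [524.9, 218.1, 115.4]
tool_rot: [-3.13, -0.007, 2.528]
force: [-9.4, -2.9, 18.9]
width: 19.5
gripper_force: 61.0
board xy -24.6 -86.3 z 115.4 F [-9.4 -2.9 18.9]
```

```bash
python3 -m handwheel '[{"delta_pos":[0.236,0.086,0.01],"yaw":0},{"delta_pos":[0.236,0.086,0.01],"yaw":0},{"delta_pos":[0.236,0.086,0.01],"yaw":0},{"delta_pos":[0.236,0.086,0.01],"yaw":0},{"delta_pos":[0.236,0.086,0.01],"yaw":0},{"delta_pos":[0.236,0.086,0],"yaw":0},{"delta_pos":[0.236,0.086,0],"yaw":0},{"delta_pos":[0.236,0.086,0],"yaw":0}]'; python3 b.py
```

```text
clock: 18.6
eef_pos: [545.6, 225.8, 115.6]
tool_rot: [-3.133, -0.005, 2.528]
force: [-6.2, -2.4, 11.2]
width: 19.3
gripper_force: 60.1
board xy -2.5 -86.0 z 115.6 F [-6.2 -2.4 11.2]
```

```bash
python3 -m handwheel '[{"delta_pos":[0.234,0.088,0],"yaw":0},{"delta_pos":[0.234,0.088,0],"yaw":0},{"delta_pos":[0.234,0.088,0],"yaw":0},{"delta_pos":[0.234,0.088,0],"yaw":0},{"delta_pos":[0.234,0.088,0],"yaw":0},{"delta_pos":[0.234,0.088,0],"yaw":0},{"delta_pos":[0.234,0.088,0],"yaw":0},{"delta_pos":[0.234,0.088,0],"yaw":0},{"delta_pos":[0.234,0.088,0],"yaw":0},{"delta_pos":[0.234,0.088,0],"yaw":0}]'; python3 b.py
```

```text
clock: 19.43
eef_pos: [570.1, 234.9, 115.7]
tool_rot: [-3.135, -0.003, 2.528]
force: [-4.6, -2.3, 9.0]
width: 19.5
gripper_force: 59.8
board xy 23.6 -85.6 z 115.7 F [-4.6 -2.3  9. ]
```

```bash
python3 -m handwheel '[{"delta_pos":[0.236,0.086,0],"yaw":0},{"delta_pos":[0.236,0.086,0],"yaw":0},{"delta_pos":[0.236,0.086,0],"yaw":0},{"delta_pos":[0.236,0.086,0],"yaw":0},{"delta_pos":[0.236,0.086,0],"yaw":0},{"delta_pos":[0.236,0.086,0],"yaw":0},{"delta_pos":[0.236,0.086,0],"yaw":0},{"delta_pos":[0.236,0.086,0],"yaw":0}]'; python3 b.py
```

```text
clock: 20.1
eef_pos: [589.2, 241.9, 115.8]
tool_rot: [-3.135, -0.003, 2.528]
force: [-5.5, -1.3, 9.6]
width: 19.4
gripper_force: 59.8
board xy 44.0 -85.5 z 115.8 F [-5.5 -1.3  9.6]
```

```bash
python3 -m handwheel '[{"delta_pos":[0.236,0.084,0],"yaw":0},{"delta_pos":[0.236,0.084,0],"yaw":0},{"delta_pos":[0.236,0.084,0],"yaw":0},{"delta_pos":[0.236,0.084,0],"yaw":0},{"delta_pos":[0.236,0.084,0],"yaw":0},{"delta_pos":[0.236,0.084,0],"yaw":0},{"delta_pos":[0.236,0.084,0],"yaw":0},{"delta_pos":[0.236,0.084,0],"yaw":0},{"delta_pos":[0.236,0.084,0],"yaw":0},{"delta_pos":[0.236,0.084,0],"yaw":0}]'; python3 b.py
```

```text
clock: 20.93
eef_pos: [613.0, 250.3, 115.7]
tool_rot: [-3.136, -0.003, 2.528]
force: [-4.6, -2.5, 8.3]
width: 19.2
gripper_force: 59.7
board xy 69.2 -85.5 z 115.7 F [-4.6 -2.5  8.3]
```

```bash
python3 -m handwheel '[{"delta_pos":[0.236,0.084,0],"yaw":0},{"delta_pos":[0.236,0.084,0],"yaw":0},{"delta_pos":[0.236,0.084,0],"yaw":0},{"delta_pos":[0.14,0.05,0],"yaw":0},{"delta_pos":[0.1,0.03,0],"yaw":0},{"delta_pos":[0,0,0],"yaw":0},{"delta_pos":[0,0,0],"yaw":0}]'; python3 b.py
```

```text
clock: 21.52
eef_pos: [624.1, 254.4, 115.9]
tool_rot: [-3.139, -0.001, 2.528]
force: [-1.6, 0.6, 6.3]
width: 19.4
gripper_force: 59.3
board xy 80.9 -85.4 z 115.9 F [-1.6  0.6  6.3]
```

At the spout. Lifting slowly, then high.

```bash
python3 -m handwheel '[{"delta_pos":[0,0,0.1],"yaw":0},{"delta_pos":[0,0,0.2],"yaw":0},{"delta_pos":[0,0,0.3],"yaw":0},{"delta_pos":[0,0,0.4],"yaw":0},{"delta_pos":[0,0,0.5],"yaw":0},{"delta_pos":[0,0,1.5],"yaw":0},{"delta_pos":[0,0,2.5],"yaw":0},{"delta_pos":[0,0,3],"yaw":0},{"delta_pos":[0,0,3],"yaw":0},{"delta_pos":[-0.5,-1,3],"yaw":0}]'
python3 -m handwheel '[{"delta_pos":[-1.6,-2.8,1],"yaw":0},{"delta_pos":[-1.6,-2.8,0],"yaw":0},{"delta_pos":[-1.6,-2.8,0],"yaw":0},{"delta_pos":[-1.6,-2.8,0],"yaw":0},{"delta_pos":[-1.6,-2.8,0],"yaw":0},{"delta_pos":[-1.6,-2.8,0],"yaw":0},{"delta_pos":[-1.6,-2.8,0],"yaw":0},{"delta_pos":[-1.6,-2.8,0],"yaw":0},{"delta_pos":[-1.6,-2.8,0],"yaw":0},{"delta_pos":[-1.0,-1.8,0],"yaw":0}]'
python3 -m handwheel '[{"delta_pos":[-0.4,-1,0],"yaw":0},{"delta_pos":[0,0,0],"yaw":0},{"delta_pos":[0,0,0],"yaw":0},{"delta_pos":[0,0,0],"yaw":0},{"delta_pos":[0,0,0],"yaw":0}]'
python3 - <<'E'
from h import *
p,W=wrist("w6"); print(status.read_state()["eef_pos"])
E
```

```text
clock: 22.35
eef_pos: [619.9, 248.3, 262.5]
tool_rot: [3.139, -0.001, 2.531]
force: [-0.6, 1.0, -0.7]
width: 19.5
gripper_force: 58.7
clock: 23.18
eef_pos: [463.8, -27.3, 271.6]
tool_rot: [-3.14, 0.0, 2.526]
force: [-0.6, 1.1, -1.8]
width: 19.3
gripper_force: 58.9
clock: 23.6
eef_pos: [462.7, -32.5, 271.0]
tool_rot: [3.141, -0.0, 2.531]
force: [-0.1, -0.4, -0.9]
width: 19.5
gripper_force: 58.9
[462.52790754 -32.62121822 270.89534128]
```

View pics/w6.png

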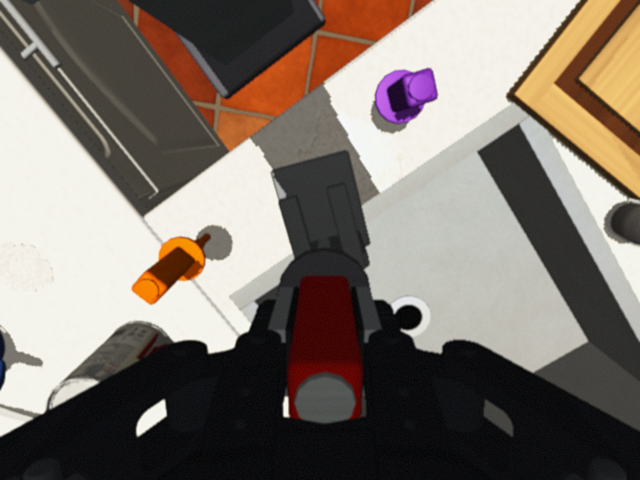

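The stand is clear and the fork is empty, with the prongs pointing up-image at (290–360, 155–260). I'll check that the scraper is still straight in the grip.

Run:
```python
from h import *
for f,tcp in(("w4",[437.1,371.6,269.2]),("w6",[462.6,-32.6,270.9])):
    d=np.load(f+".npz"); W=d["W"]; tcp=np.array(tcp); z=W[...,2]-tcp[2]; r=np.hypot(W[...,0]-tcp[0],W[...,1]-tcp[1]); v=np.mgrid[0:480,0:640][0]
    for lo,hi,n in((-105,-60,"tip"),(-30,-10,"collar")):
        s=(z>lo)&(z<hi)&(r<25)&(v<300); print(f,n,s.sum(),np.round(W[s].mean(0)-tcp,1),"zmin",round(z[s].min(),1))
```

```text
w4 tip 107 [ -2.3   1.7 -87.1] zmin -96.1
w4 collar 2294 [ -9.7   7.1 -16.2] zmin -21.2
w6 tip 123 [ -3.4   2.6 -85.3] zmin -96.1
w6 collar 2338 [-10.    7.4 -15.6] zmin -21.6
```

```bash
python3 -m handwheel '[{"delta_pos":[-0.08,-0.2,-1],"yaw":0},{"delta_pos":[-0.07,-0.2,-1.5],"yaw":0},{"delta_pos":[0,0,-1.5],"yaw":0},{"delta_pos":[0,0,-0.5],"yaw":0},{"delta_pos":[0,0,0],"yaw":0},{"delta_pos":[0,0,0],"yaw":0},{"delta_pos":[0,0,0],"yaw":0}]'
```

```text
clock: 24.23
eef_pos: [461.1, -37.8, 226.6]
tool_rot: [3.141, 0.001, 2.529]
force: [0.5, 0.9, -1.1]
width: 19.3
gripper_force: 58.9
```

```bash
python3 -m handwheel '[{"delta_pos":[0,0.05,-1],"yaw":0},{"delta_pos":[0,0,-1.4],"yaw":0},{"delta_pos":[0,0,-1.5],"yaw":0},{"delta_pos":[0,0,-1.5],"yaw":0},{"delta_pos":[0,0,-1.5],"yaw":0},{"delta_pos":[0,0,-1.5],"yaw":0},{"delta_pos":[0,0,-1.2],"yaw":0},{"delta_pos":[0,0,-0.6],"yaw":0},{"delta_pos":[0,0,0],"yaw":0},{"delta_pos":[0,0,0],"yaw":0}]'
```

```text
clock: 25.07
eef_pos: [460.9, -37.6, 124.5]
tool_rot: [3.141, 0.001, 2.529]
force: [-0.1, -0.3, -1.1]
width: 18.8
gripper_force: 58.9
```

```bash
python3 -m handwheel '[{"delta_pos":[0,0,-0.3],"yaw":0},{"delta_pos":[0,0,-0.2],"yaw":0},{"delta_pos":[0,0,-0.1],"yaw":0},{"delta_pos":[0,0,-0.1],"yaw":0},{"delta_pos":[0,0,0],"yaw":0},{"delta_pos":[0,0,0],"yaw":0}]'; python3 b.py
```

```text
clock: 25.57
eef_pos: [460.3, -37.6, 117.1]
tool_rot: [3.142, 0.0, 2.529]
force: [0.6, 0.0, -1.3]
width: 19.3
gripper_force: 58.9
board xy -171.1 -305.6 z 117.1 F [ 0.6  0.  -1.3]
```

```bash
python3 -m handwheel '[{"delta_pos":[0,0,-0.05],"yaw":0},{"delta_pos":[0,0,-0.05],"yaw":0},{"delta_pos":[0,0,0],"yaw":0},{"delta_pos":[0,0,0],"yaw":0}]'; python3 b.py
```

```text
clock: 25.9
eef_pos: [460.4, -37.6, 116.5]
tool_rot: [3.141, 0.0, 2.529]
force: [-1.8, 0.3, 4.7]
width: 19.4
gripper_force: 59.9
board xy -171.0 -305.7 z 116.5 F [-1.8  0.3  4.7]
```

Collar rests on the prongs. Releasing.

```bash
python3 -m handwheel '[{"delta_pos":[0,0,0],"yaw":0},{"delta_pos":[0,0,0],"yaw":0},{"delta_pos":[0,0,0],"yaw":0},{"delta_pos":[0,0,0],"yaw":0},{"delta_pos":[0,0,0],"yaw":0},{"delta_pos":[0,0,0],"yaw":0},{"delta_pos":[0,0,0],"yaw":0}]' 1
python3 -m handwheel '[{"delta_pos":[0,0,0.5],"yaw":0},{"delta_pos":[0,0,1.5],"yaw":0},{"delta_pos":[0,0,2],"yaw":0},{"delta_pos":[0,0,2],"yaw":0},{"delta_pos":[0,0,2],"yaw":0},{"delta_pos":[0,0,2.5],"yaw":0},{"delta_pos":[0,0,3],"yaw":0},{"delta_pos":[0,0,3],"yaw":0},{"delta_pos":[0,0,3],"yaw":0},{"delta_pos":[0,0,3],"yaw":0}]'
python3 -m handwheel '[{"delta_pos":[0,3,0],"yaw":0},{"delta_pos":[0,1.5,0],"yaw":0},{"delta_pos":[0,0,0],"yaw":0},{"delta_pos":[0,0,0],"yaw":0},{"delta_pos":[0,0,0],"yaw":0},{"delta_pos":[0,0,0],"yaw":0}]'
python3 - <<'E'
from h import *
p,W=wrist("w7"); z=W[...,2]; n=np.hypot(W[...,0]-461,W[...,1]+37)<45
C=W[n&(z>97.5)&(z<104)]; print("collar",len(C),np.median(C[:,2]),cv2.minEnclosingCircle(C[:,:2].astype(np.float32)))
for lo,hi in((106,120),(120,135),(135,150),(150,162),(165,175)):
    s=n&(z>lo)&(z<hi); print(lo,s.sum(),np.round(W[s].mean(0),1) if s.sum() else "")
cv2.imwrite("pics/w7c.png",cv2.resize(p["color"][80:400,160:520,::-1],None,fx=1.8,fy=1.8))
E
```

```text
clock: 26.48
eef_pos: [460.3, -37.6, 116.0]
tool_rot: [-3.142, -0.0, 2.529]
force: [-0.6, 1.0, 0.6]
width: 85.3
gripper_force: 0.0
clock: 27.32
eef_pos: [459.7, -37.7, 343.0]
tool_rot: [3.141, 0.0, 2.529]
force: [0.2, -0.7, 0.1]
width: 85.5
gripper_force: 0.0
clock: 27.82
eef_pos: [460.1, 6.3, 340.9]
tool_rot: [-3.141, -0.0, 2.527]
force: [0.3, 0.4, -0.3]
width: 85.7
gripper_force: 0.0
collar 617 100.46275629991612 ((463.66253662109375, -33.11955261230469), 24.536436080932617)
106 85 [455.4 -29.5 113.1]
120 97 [455.4 -30.  127.6]
135 112 [455.6 -29.8 142.7]
150 105 [455.  -29.9 156.5]
165 536 [459.7 -35.7 168.3]
```

View pics/w7c.png

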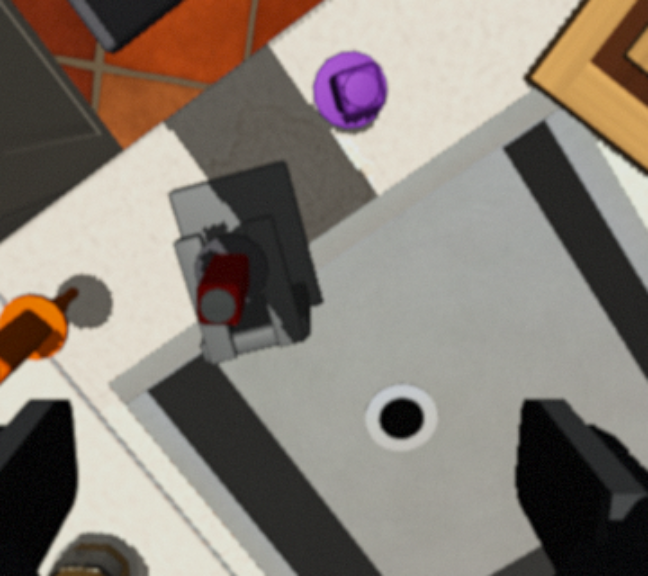

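The red scraper hangs upright in the fork (crop ~(225,285)). The handle is vertical to within 1 mm over 45 mm, the collar is at z≈100, and the gripper is clear. Handing in.

```bash
python3 -c "
from h import *
print(ctrl.finish_job())"
```

```text
the job is handed in; nothing more can be done
None
```

I scraped the L-groove in one continuous pass at about 3 cm/s, closed end to spout with the tip pressed on the floor throughout, then hung the scraper upright in its fork and handed the job in at about 28 s; the judge gave no verdict back.

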